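# Slacken the nut of unknown hand over the larger clock wheel

## Robot

A 6-joint arm with a two-finger parallel gripper is mounted at the origin on the work surface. World frame = base frame: x ahead of the robot, y to its left, z up, the work surface at z = 0. Lengths are in m, angles in rad, forces in N, time in s.
With the tool pointing down it reaches from about 0.25 to 0.725 m from the base axis. Payload 4 kg.
Tool frame: the origin (TCP) lies on the centre line of the jaws, within the pads' length; the fingertips stand tip_reach ahead of it and the grasp point (between the pads) lies 5 mm behind it (tip_reach is the distance from the TCP to the fingertips, in m); z points along the fingers, y is the direction in which the jaws open and shut (so a half turn about z gives the same grasp; the last joint's range is limited). The gripper opens to 85 mm and grips with 20 to 120 N. Pads are 22 mm wide; open, the fingers measure 114 mm over their backs; the gripper's body (76 mm by 85 mm) begins 54 mm behind the grasp point. The pads swing forward as they close: fully open they stand 13 mm farther back than shut.
Start: joints at [-1.22, 0.241, 0.005, 1.335, 0, 1.571], TCP at [0.172, -0.47, 0.245] pointing down, gripper open.
Joint ranges: [-2.72, 2.72], [-1.05, 1.87], [-1.09, 1.28], [-1.99, 2.15], [-1.42, 1.44], [-3.14, 3.14]. Speed limits (rad/s): [2.79, 2.79, 3.14, 3.14, 3.14, 3.14].

## Interface

Orientations are given as a unit quaternion [x, y, z, w].
In Python, from workcell import * gives the robot as it stands.
- The arm moves only by the tool arm_command, never from a script. Its arguments are lists of equal length, an entry for each row: "translation": the shift along the tool's x, y, z in cm, a list of three; "turn": the turn about the tool's z in rad; "hand": the closure, from 0 (fully open) to 1 (shut). In form: {"translation": [[x, y, z], ...], "turn": [turn, ...], "hand": [hand, ...]}. A call has 1 to 5 rows; each row is the pose to reach, as a shift and turn from the pose commanded when the call began, along the tool's axes at that moment; what a row does not reach only later rows make up. A row lasts 1/12 s, in which the tool goes at most 41.7 mm and 7.16 degrees, less where a joint would pass 70% of its speed; a pose out of reach is approached as far as the arm can. A call with a gripper value outside its range is refused whole. The fingers move at their own pace and stop on an object; the grip force is fixed at half the most. Time passes only in rows, so rows that repeat a pose let the fingers close. It gives the time, the measured TCP pose, the force and the opening at its end, in the units of the state.
- get_obs(): the state, without advancing time (a new reading comes with each control period).
- camera(name): name is "scene" or "top" or "wrist"; returns (picture, depth): 384x512x3 uint8, red, green, blue; 384x512 float32, m along the optical axis (not along the pixel's ray), 0 where there is no reading.
- camera_info(name): a dict with "mtx" (3x3 intrinsics, pixels), "world_to_cam" (4x4, takes a point from world to camera coordinates). Camera axes: x right, y down, z forward; pixel columns grow to the right and rows downward; lengths in m; the calibration is good to about 2 mm. A picture is of the moment at which its call begins: read the wrist's pose just before it. camera_info takes no time and is no camera call; for the wrist camera it gives the pose at the moment of the call.
- job_done(): hands the job in, once; it reports no verdict.
Trained networks look in the newest picture that a camera, given by its name, has taken for a name from the list of things; names that differ only in an ending like _2 or _b are one class to them, and where a whole thing is asked for, a point or a joint stands for the part that bears it (a point fixed in the world has none). Each returns a list of dicts, best first, with "conf" (0 to 1); they miss things now and then, are a little off and sometimes report something else, mostly with a low value. They report only what shows in the picture. A call takes as long as a camera call. They do not tell look-alikes from the thing itself.
- search_frame(camera, name): "location" ([row, column] in pixels, amid what is visible of it).
- spot_point(camera, name): "location" ([row, column] in pixels: a listed point, or the origin of a listed thing).
The state is a dict: "clock": time; "joint_pos": joint angles; "joint_vel": joint speeds; "tau": joint torques, N m; "eef_pos": TCP position; "tool_rot": TCP orientation; "ft_force": force on the tool from outside, world axes, zero at the start; "ft_torque": the same for the moment, N m; "grip_width": finger opening in m.
Only numpy, scipy, OpenCV 4.12 (cv2) and the standard library are available. Lean on these libraries where they do the work, as an engineer would, in place of code of your own. Each camera call takes 0.05 s, during which the arm holds its last target. There are 200 camera calls.

## Task

Two brass clock wheels are clamped on two posts under identical T-bar nuts; slacken the nut over the larger wheel by at least a sixth of a turn and let go of it. One of the two posts has a left-hand thread and nobody knows which, so try the nut one way and, if it comes up solid, turn it the other way. Leave the nut over the smaller wheel as it is.

Things in the scene. Friction and masses are not known exactly. Their poses are not given: they have to be found in the camera images.
- wheel_large: Spoked, toothed brass wheel, 110 mm across, 7 mm thick, level and fixed on one of two equal posts (which one varies), underside 34 mm above the bench. Origin: centre of its underside; the nut's vertical axis passes through it. The post's foot is a steel plate 70 mm square and 14 mm high, screwed down.
- wheel_small: Spoked, toothed brass wheel like the larger one but 68 mm across, on the other post at the same height. Origin: centre of its underside, on its nut's vertical axis. A third, loose wheel on the bench is a spare.
- bar_a_end (a point): Outer end of nut a's T-bar, at mid-height, 28 mm from the nut's axis, 73 mm above the bench; x points outwards along the bar, z up. The steel bar is level, 56 mm long (28 mm either side of the axis), 12 mm thick, 26 mm high, 60 to 86 mm above the bench; below it a hub 22 mm across; a stud 8 mm across stands 8 mm out of its top.
- bar_b_end (a point): The same point on nut b, made like nut a but with the opposite thread. Both start fully tight, at any yaw within 0.7 rad of x: one way a nut is solid at once, the other way it turns stiffly (0.12 N m), without rising, to a stop at 2.1 rad, and stays where left. Nothing shows which way; a grip of 60 N across the middle of the bar turns it.
Not all that is in view belongs to the job. Leave any purple look-alike of the part that bears bar_b_end alone.

How it is judged:
At the end, for the whole second after the job is handed in: The nut over the larger wheel has been turned loose by 50 degrees or more from its tight start (the end of its bar lies 23.5 mm or more from where it was), and the end of the smaller wheel's nut lies within 6 mm of where it was (((horizontal distance between wheel_large and bar_a_end below 0.045 m and distance of bar_a_end from where it was at the start of the episode above 0.0235 m and distance of bar_b_end from where it was at the start of the episode below 0.006 m) or (horizontal distance between wheel_large and bar_b_end below 0.045 m and distance of bar_b_end from where it was at the start of the episode above 0.0235 m and distance of bar_a_end from where it was at the start of the episode below 0.006 m))); the robot touches nothing.
It fails at once if the nut over the smaller wheel is turned (its bar's end moves more than 6 mm) ((horizontal distance between wheel_small and bar_a_end below 0.045 m and distance of bar_a_end from where it was at the start of the episode above 0.006 m) or (horizontal distance between wheel_small and bar_b_end below 0.045 m and distance of bar_b_end from where it was at the start of the episode above 0.006 m)).
It also fails if it takes over 35 s, if anything falls off the work surface, if the arm or the gripper's body presses on something with over 40 N, if the wrist force passes 120 N, or if a joint passes its speed limit or range.

## Working session

There is one attempt and no reset: what is moved stays moved. The work goes in short steps, Python scripts to look and compute and a tool call to move; the robot and the scene stay as the last step left them, time stands still between calls to the robot, and variables do not carry over. Pictures are saved under pics/ and viewed, about 8 in all and at most 12, crops included, and the job is handed in when it is done.

Besides the shell and the picture viewer there is one more tool, called after "Emit:" as a command line: name --pt "numbers of a row" for each row, then --argument value for the rest. arm_command: Moves the arm, as the interface text tells. Its arguments: {"type":"object","properties":{"translation":{"type":"array","items":{"type":"array","items":{"type":"number"}}},"turn":{"type":"array","items":{"type":"number"}},"hand":{"type":"array","items":{"type":"number"}}},"required":["translation","turn","hand"]}

```bash
mkdir -p pics
cat > h.py <<'E'
from workcell import *
import numpy as np, cv2
def px2w(cam,r,c,depth=None,z=None,info=None):
    i=info or camera_info(cam); K=np.array(i["mtx"]); T=np.linalg.inv(np.array(i["world_to_cam"]))
    ray=np.linalg.inv(K)@[c,r,1]
    if z is None: return (T@np.r_[ray*depth,1])[:3]
    d=T[:3,:3]@ray; return T[:3,3]+d*(z-T[2,3])/d[2]
def w2px(cam,p):
    i=camera_info(cam); q=np.array(i["mtx"])@(np.array(i["world_to_cam"])@np.r_[p,1])[:3]; return q[1]/q[2],q[0]/q[2]
E
python3 - <<'E'
from h import *
o=get_obs(); print(o["clock"],o["eef_pos"],o["tool_rot"],o["grip_width"])
im={}
for c in ("top","scene"):
    p,d=camera(c); im[c]=p; cv2.imwrite(f"pics/{c}0.png",p[:,:,::-1]); np.save(f"pics/{c}d.npy",d)
    for n,z in(("wheel_large",.034),("wheel_small",.034),("bar_a_end",.073)):
        for f in (spot_point,search_frame):
            for r in f(c,n)[:4]: print(c,n,f.__name__,np.round(r["location"],1),round(r["conf"],2),np.round(px2w(c,*r["location"],z=z),3))
E
```

```text
0.0 [ 0.17163424 -0.46896711  0.24440536] [ 9.84654729e-01  1.74510654e-01 -1.68388862e-04 -1.03302895e-03] 0.08536045205067214
top wheel_large call [196.5 194.8] 0.84 [0.515 0.142 0.034]
top wheel_large call [171.4 318.1] 0.73 [ 0.584 -0.153  0.034]
top wheel_large call [194.8 188.4] 0.87 [0.518 0.158 0.034]
top wheel_small call [172.  316.6] 0.63 [ 0.583 -0.15   0.034]
top wheel_small call [174.  315.5] 0.64 [ 0.578 -0.147  0.034]
top bar_a_end call [154.6 326.9] 0.43 [ 0.616 -0.167  0.073]
top bar_a_end call [166.1 319.2] 0.46 [ 0.588 -0.148  0.073]
top bar_a_end call [194.4 196.3] 0.32 [0.514 0.135 0.073]
scene wheel_large call [223.8 326.1] 0.75 [0.513 0.138 0.034]
scene wheel_large call [184.8 182. ] 0.66 [ 0.585 -0.154  0.034]
scene wheel_large call [227.3 327.3] 0.91 [0.519 0.144 0.034]
scene wheel_small call [186.9 184.4] 0.67 [ 0.587 -0.146  0.034]
scene bar_a_end call [175.9 164.9] 0.61 [ 0.612 -0.169  0.073]
scene bar_a_end call [172.2 182.9] 0.68 [ 0.584 -0.146  0.073]
```

View pics/top0.png

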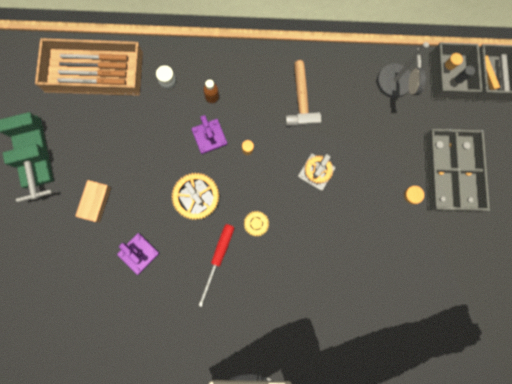

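View pics/scene0.png

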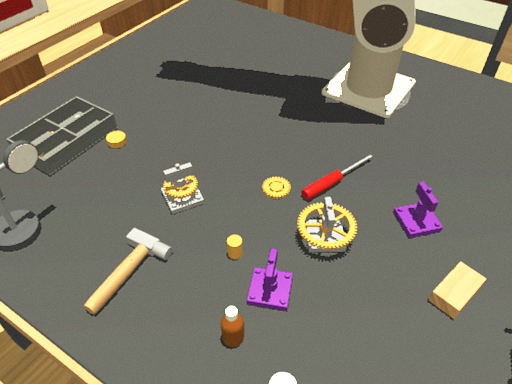

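The candidates in the top view are:
- **Brass wheel with a steel T-bar at (196,195):** the large wheel on its post.
- **Brass wheel at (171,318):** the small wheel on its post.
- **Loose disc at (223,256):** the spare.
- **Purple parts at (134,209) and (253,137):** look-alikes, to be left alone.

The one at (196,195) fits, because it is clearly the larger toothed wheel. Next I'll confirm it in a crop and measure the bar's yaw from depth.

Run:
```python
from h import *
out=[]
for c in("top","scene"):
    d=np.load(f"pics/{c}d.npy"); im=cv2.imread(f"pics/{c}0.png")
    rr,cc=np.nonzero(d>0); i=camera_info(c)
    K=np.array(i["mtx"]);T=np.linalg.inv(np.array(i["world_to_cam"]))
    P=(T[:3,:3]@(np.linalg.inv(K)@np.c_[cc,rr,np.ones(len(rr))].T*d[rr,cc])).T+T[:3,3]
    for n,w in(("large",(.515,.142)),("small",(.584,-.152))):
        near=np.hypot(*(P[:,:2]-w).T)<.06
        s=near&(P[:,2]>.068)&(P[:,2]<.1); Q=P[s]
        (cx,cy),wh,_=cv2.minAreaRect(Q[:,:2].astype(np.float32)*1000)
        u,v,t=np.linalg.svd(Q[:,:2]-Q[:,:2].mean(0),full_matrices=False)
        print(c,n,s.sum(),np.round(Q.mean(0),4),"rect",cx,cy,wh,"yaw",np.arctan(t[0,1]/t[0,0]), "zmax",Q[:,2].max())
        wl=near&(P[:,2]>.034)&(P[:,2]<.05); (x,y),r=cv2.minEnclosingCircle(P[wl][:,:2].astype(np.float32)); print("  wheel",x,y,r)
    r,k=(196,195) if c=="top" else (225,327)
    out.append(cv2.resize(im[r-45:r+45,k-45:k+45],(400,400),interpolation=cv2.INTER_CUBIC))
cv2.imwrite("pics/crop.png",np.hstack(out))
```

```text
top large 137 [0.5152 0.1399 0.0855] rect 516.6779174804688 140.80784606933594 (55.530517578125, 11.796904563903809) yaw 0.6263767105838677 zmax 0.09603272915686578
  wheel 0.5167743563652039 0.14116814732551575 0.05514536798000336
top small 140 [ 0.5877 -0.1514  0.0849] rect 589.2789916992188 -152.89385986328125 (12.136716842651367, 56.63638687133789) yaw -0.5224345335959683 zmax 0.0952248877046431
  wheel 0.5901727080345154 -0.15318343043327332 0.03448237478733063
scene large 241 [0.523  0.1441 0.083 ] rect 518.465576171875 142.29647827148438 (57.66078567504883, 12.043002128601074) yaw 0.6501413730935924 zmax 0.09499334763435408
  wheel 0.5172900557518005 0.14174140989780426 0.05649462714791298
scene small 317 [ 0.593  -0.1496  0.0808] rect 590.5575561523438 -151.75164794921875 (16.86333465576172, 56.00148010253906) yaw -0.5264338303416424 zmax 0.09656906734440573
  wheel 0.5906248688697815 -0.15150578320026398 0.034298986196517944
```

View pics/crop.png

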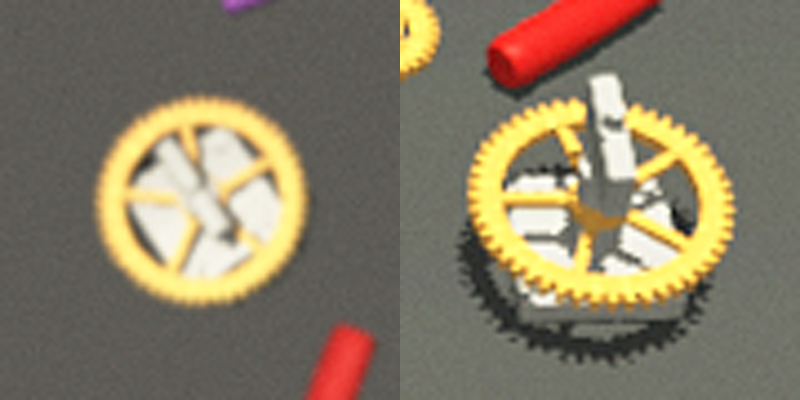

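The crop shows the large wheel at (196,195) in the top view and (225,327) in the scene view. It has six spokes, a steel T-bar and a square foot, with nothing purple. The nut axis is at about (0.517, 0.141) and the bar yaw is about 0.64. I'm starting the move.

Emit:
arm_command --pt "3.1 -2.65 0" --pt "6.2 -5.3 0" --pt "9.3 -7.95 0" --pt "12.4 -10.6 0" --pt "15.5 -13.25 0" --turn '[0,0,0,0,0]' --hand '[0,0,0,0,0]'

```text
clock: 1.12
eef_pos: [0.2722, -0.2903, 0.2454]
tool_rot: [0.985, 0.174, 0.0, 0.0]
ft_force: [1.2, 0.1, 0.1]
grip_width: 0.0857
```

Emit:
arm_command --pt "3.1 -2.65 0" --pt "6.2 -5.3 0" --pt "9.3 -7.95 0" --pt "12.4 -10.6 0" --pt "15.5 -13.25 0" --turn '[0,0,0,0,0]' --hand '[0,0,0,0,0]'

```text
clock: 1.53
eef_pos: [0.3725, -0.1123, 0.2457]
tool_rot: [0.985, 0.174, 0.001, 0.0]
ft_force: [0.7, -1.1, -0.4]
grip_width: 0.0852
```

Emit:
arm_command --pt "3.1 -2.65 0" --pt "6.2 -5.3 0" --pt "9.3 -7.95 0" --pt "12.4 -10.6 0" --pt "15.5 -13.25 0" --turn '[0,0,0,0,0]' --hand '[0,0,0,0,0]'

```text
clock: 1.95
eef_pos: [0.4725, 0.0657, 0.2455]
tool_rot: [0.985, 0.175, 0.0, 0.0]
ft_force: [1.5, -0.7, -0.2]
grip_width: 0.0853
```

Run:
```python
from h import *
import workcell
o=get_obs(); print(o["clock"],o["eef_pos"],o["tool_rot"],np.round(o["joint_pos"],3),o["ft_force"])
print(getattr(workcell,"tip_reach",None),[k for k in dir(workcell) if "tip" in k.lower()], list(o))
```

```text
1.95 [0.4725404  0.06566681 0.24554339] [9.84608557e-01 1.74773695e-01 3.62983811e-04 1.16720691e-04] [ 0.138  0.195 -0.053  1.322 -0.     2.928] [ 1.45903977 -0.73356178 -0.18873975]
0.014 ['tip_reach'] ['clock', 'joint_pos', 'joint_vel', 'tau', 'eef_pos', 'tool_rot', 'ft_force', 'ft_torque', 'grip_width']
```

Emit:
arm_command --pt "2.6 -2.1 0" --pt "5.2 -4.2 1.5" --pt "6.9 -5.7 3.0" --pt "6.9 -5.7 4.5" --pt "6.9 -5.7 4.5" --turn '[-0.12,-0.24,-0.36,-0.48,-0.6]' --hand '[0,0,0,0,0]'

```text
clock: 2.37
eef_pos: [0.5158, 0.142, 0.1965]
tool_rot: [0.887, 0.462, -0.003, -0.001]
ft_force: [-0.6, -1.0, -1.6]
grip_width: 0.0856
```

Emit:
arm_command --pt "0 0 0" --pt "0 0 0" --pt "0 0 0" --pt "0 0 0" --pt "0 0 0" --turn '[-0.12,-0.24,-0.36,-0.48,-0.6]' --hand '[0,0,0,0,0]'

```text
clock: 2.78
eef_pos: [0.5171, 0.1408, 0.2002]
tool_rot: [0.712, 0.702, -0.0, -0.0]
ft_force: [-0.5, 0.7, 0.3]
grip_width: 0.0853
```

Emit:
arm_command --pt "0 0 0" --pt "0 0 0" --pt "0 0 0" --pt "0 0 0" --pt "0 0 0" --turn '[-0.12,-0.24,-0.36,-0.48,-0.6]' --hand '[0,0,0,0,0]'

```text
clock: 3.2
eef_pos: [0.5171, 0.1408, 0.2003]
tool_rot: [0.473, 0.881, -0.0, -0.0]
ft_force: [-0.8, 0.3, -0.5]
grip_width: 0.0852
```

Emit:
arm_command --pt "0 0 0" --pt "0 0 0" --pt "0 0 0" --pt "0 0 0" --pt "0 0 0" --turn '[-0.12,-0.24,-0.36,-0.48,-0.6]' --hand '[0,0,0,0,0]'

```text
clock: 3.62
eef_pos: [0.5172, 0.1408, 0.2003]
tool_rot: [0.191, 0.982, 0.0, 0.0]
ft_force: [-0.7, -0.1, -0.3]
grip_width: 0.0855
```

Emit:
arm_command --pt "0 0 0" --pt "0 0 0" --pt "0 0 0" --pt "0 0 0" --pt "0 0 0" --turn '[-0.12,-0.24,-0.36,-0.48,-0.6]' --hand '[0,0,0,0,0]'

```text
clock: 4.03
eef_pos: [0.5171, 0.1407, 0.2003]
tool_rot: [-0.107, 0.994, -0.0, -0.0]
ft_force: [-0.1, -0.1, 0.4]
grip_width: 0.0855
```

Emit:
arm_command --pt "0 0 0" --pt "0 0 0" --pt "0 0 0" --pt "0 0 0" --pt "0 0 0" --turn '[-0.12,-0.24,-0.36,-0.43,-0.43]' --hand '[0,0,0,0,0]'

```text
clock: 4.45
eef_pos: [0.5171, 0.1408, 0.2003]
tool_rot: [-0.315, 0.949, -0.0, 0.0]
ft_force: [-0.3, -0.1, 0.3]
grip_width: 0.0851
```

Run:
```python
from h import *
o=get_obs(); i=camera_info("wrist"); p,d=camera("wrist"); cv2.imwrite("pics/w1.png",p[:,:,::-1])
from scipy.spatial.transform import Rotation as R
M=R.from_quat(o["tool_rot"]).as_matrix()
print(o["clock"],o["eef_pos"],"toolx yaw",np.arctan2(M[1,0],M[0,0]),np.round(o["joint_pos"],3))
K=np.array(i["mtx"]);T=np.linalg.inv(np.array(i["world_to_cam"]))
rr,cc=np.nonzero(d>0)
P=(T[:3,:3]@(np.linalg.inv(K)@np.c_[cc,rr,np.ones(len(rr))].T*d[rr,cc])).T+T[:3,3]
s=(np.hypot(*(P[:,:2]-(.517,.141)).T)<.045)&(P[:,2]>.078)&(P[:,2]<.09)
a,wh,ang=cv2.minAreaRect(P[s][:,:2].astype(np.float32)*1000)
u,v,t=np.linalg.svd(P[s][:,:2]-P[s][:,:2].mean(0),full_matrices=False)
print(s.sum(),a,wh,ang,"mean",P[s].mean(0),"yaw",np.arctan(t[0,1]/t[0,0]))
c=np.r_[np.array(a)/1000-o["eef_pos"][:2],0]; print("shift in tool",M.T@c)
```

```text
4.45 [0.51713814 0.14076536 0.20031861] toolx yaw -2.5013420288416683 [ 0.266  0.334  0.015  1.251 -0.    -0.374]
1108 (518.2006225585938, 138.743896484375) (55.937740325927734, 11.851933479309082) 36.31277847290039 mean [0.51690193 0.13756591 0.08635227] yaw 0.6259154521166862
shift in tool [ 3.55557529e-04 -2.25583113e-03  5.64199613e-08]
```

View pics/w1.png

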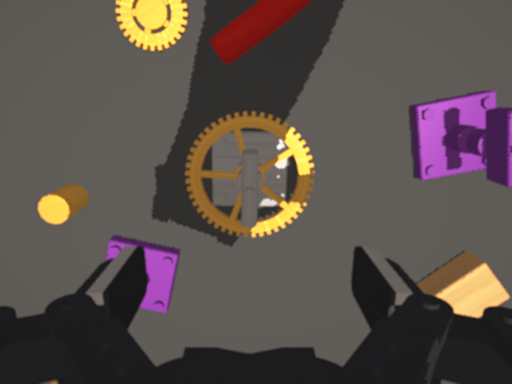

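The wrist view shows the large wheel at (175,250) with its bar upright between the jaws, so the jaws are lined up. Purple parts lie at (275,145) and (135,460), clear of the fingers. Now I descend and grip.

Emit:
arm_command --pt "0 -0.1 3.3" --pt "0 -0.1 6.6" --pt "0 -0.1 9.9" --pt "0 -0.1 12.0" --pt "0 -0.1 13.2" --turn '[0,0,0,0,0]' --hand '[0,0,0,0,0]'

```text
clock: 4.92
eef_pos: [0.5155, 0.1394, 0.065]
tool_rot: [-0.313, 0.95, 0.0, -0.003]
ft_force: [-1.1, -0.8, -0.5]
grip_width: 0.0857
```

Emit:
arm_command --pt "0 0 0" --pt "0 0 0" --pt "0 0 0" --pt "0 0 0" --pt "0 0 0" --turn '[0,0,0,0,0]' --hand '[0.4,0.7,1,1,1]'

```text
clock: 5.33
eef_pos: [0.5188, 0.1403, 0.0698]
tool_rot: [-0.314, 0.949, -0.0, 0.001]
ft_force: [0.1, -1.2, 0.4]
grip_width: 0.0254
```

Emit:
arm_command --pt "0 0 0" --pt "0 0 0" --pt "0 0 0" --pt "0 0 0" --pt "0 0 0" --turn '[0,0,0,0,0]' --hand '[1,1,1,1,1]'

```text
clock: 5.75
eef_pos: [0.5179, 0.1415, 0.0701]
tool_rot: [-0.315, 0.949, 0.002, 0.001]
ft_force: [-2.8, 3.4, 5.5]
grip_width: 0.0174
```

```bash
cat > s.py <<'E'
from h import *
o=get_obs(); q=o["tool_rot"]
print(o["clock"],np.round(o["eef_pos"],4),"yaw",2*np.arctan2(q[1],q[0]),"f",np.round(o["ft_force"],1),"m",np.round(o["ft_torque"],2),"w",o["grip_width"],"j6",o["joint_pos"][5])
E
python3 s.py
```

```text
5.75 [0.5179 0.1415 0.0701] yaw 3.781472836894472 f [-2.8  3.4  5.5] m [ 0.79  0.7  -0.03] w 0.017395167715699163 j6 -0.3748312093555041
```

Emit:
arm_command --pt "0 0 0" --pt "0 0 0" --pt "0 0 0" --pt "0 0 0" --turn '[0,0,0,0]' --hand '[1,1,1,1]'

```text
clock: 6.08
eef_pos: [0.5179, 0.1415, 0.0701]
tool_rot: [-0.315, 0.949, 0.002, 0.001]
ft_force: [-3.2, 3.0, 5.4]
grip_width: 0.0176
```

```bash
python3 s.py
```

```text
6.0833 [0.5179 0.1415 0.0701] yaw 3.7815349581864974 f [-3.2  3.   5.4] m [ 0.74  0.71 -0.04] w 0.01756759180808709 j6 -0.3748619910856921
```

The width has stalled at 17.5 mm, but the bar is 12 mm thick. The fingertips are at z≈0.056, so they are probably on the 22 mm hub below the bar. I'll open, rise 8 mm and regrip.

Emit:
arm_command --pt "0 0 0" --pt "0 0 -0.4" --pt "0 0 -0.8" --pt "0 0 -0.8" --pt "0 0 -0.8" --turn '[0,0,0,0,0]' --hand '[0.6,0.6,0.6,0.6,1]'

```text
clock: 6.5
eef_pos: [0.5183, 0.1399, 0.0769]
tool_rot: [-0.314, 0.949, -0.0, 0.001]
ft_force: [0.3, 0.7, -0.7]
grip_width: 0.0237
```

Emit:
arm_command --pt "0 0 0" --pt "0 0 0" --pt "0 0 0" --pt "0 0 0" --pt "0 0 0" --turn '[0,0,0,0,0]' --hand '[1,1,1,1,1]'

```text
clock: 6.92
eef_pos: [0.5171, 0.141, 0.0767]
tool_rot: [-0.314, 0.949, 0.001, -0.0]
ft_force: [-3.9, 2.5, 5.2]
grip_width: 0.0108
```

```bash
python3 s.py
```

```text
6.9167 [0.5171 0.141  0.0767] yaw 3.780573392608336 f [-3.9  2.5  5.2] m [ 0.65  0.6  -0.41] w 0.010801641732139596 j6 -0.37418652324651797
```

The grip is now on the bar at about 11 mm. I'll test a small turn, starting clockwise as seen from above (positive).

Emit:
arm_command --pt "0 0 0" --pt "0 0 0" --pt "0 0 0" --pt "0 0 0" --turn '[0.03,0.06,0.08,0.08]' --hand '[1,1,1,1]'

```text
clock: 7.25
eef_pos: [0.5172, 0.141, 0.0767]
tool_rot: [-0.276, 0.961, 0.001, -0.0]
ft_force: [-2.5, 3.3, 5.1]
grip_width: 0.0105
```

```bash
python3 s.py
```

```text
7.25 [0.5172 0.141  0.0767] yaw 3.701217285600359 f [-2.5  3.3  5.1] m [0.61 0.61 0.02] w 0.010549081739073374 j6 -0.2946997038082085
```

Emit:
arm_command --pt "0 0 0" --pt "0 0 0" --pt "0 0 0" --pt "0 0 0" --turn '[0.05,0.1,0.15,0.15]' --hand '[1,1,1,1]'

```text
clock: 7.58
eef_pos: [0.5172, 0.1409, 0.0767]
tool_rot: [-0.203, 0.979, 0.001, -0.0]
ft_force: [-3.5, 4.1, 5.6]
grip_width: 0.0111
```

```bash
python3 s.py
```

```text
7.5833 [0.5172 0.1409 0.0767] yaw 3.550022661407522 f [-3.5  4.1  5.6] m [ 0.6   0.63 -0.16] w 0.011091319219312496 j6 -0.14350892681221453
```

It turns with a low, steady moment, so this is the loosening direction. I'll carry on to about 1.3 rad in total.

Emit:
arm_command --pt "0 0 0" --pt "0 0 0" --pt "0 0 0" --pt "0 0 0" --pt "0 0 0" --turn '[0.1,0.2,0.3,0.4,0.5]' --hand '[1,1,1,1,1]'

```text
clock: 8.0
eef_pos: [0.5172, 0.1408, 0.0767]
tool_rot: [0.047, 0.999, 0.001, -0.0]
ft_force: [-3.6, 2.1, 5.1]
grip_width: 0.0112
```

Emit:
arm_command --pt "0 0 0" --pt "0 0 0" --pt "0 0 0" --pt "0 0 0" --pt "0 0 0" --turn '[0.1,0.2,0.3,0.4,0.5]' --hand '[1,1,1,1,1]'

```text
clock: 8.42
eef_pos: [0.5171, 0.1407, 0.0767]
tool_rot: [0.293, 0.956, 0.001, -0.001]
ft_force: [-2.9, 2.3, 4.9]
grip_width: 0.0109
```

Emit:
arm_command --pt "0 0 0" --pt "0 0 0" --pt "0 0 0" --pt "0 0 0" --turn '[0.05,0.1,0.1,0.1]' --hand '[1,1,1,1]'

```text
clock: 8.75
eef_pos: [0.5172, 0.1406, 0.0767]
tool_rot: [0.338, 0.941, 0.001, -0.001]
ft_force: [-3.6, 2.8, 5.5]
grip_width: 0.0111
```

```bash
python3 s.py
```

```text
8.75 [0.5172 0.1406 0.0767] yaw 2.451065811184773 f [-3.6  2.8  5.5] m [ 0.52  0.58 -0.12] w 0.011051791995976917 j6 0.9551657718474319
```

The tool turned 1.33 rad. Now I open the jaws, rise and check.

Emit:
arm_command --pt "0 0 0" --pt "0 0 0" --pt "0 0 0" --pt "0 0 0" --pt "0 0 0" --turn '[0,0,0,0,0]' --hand '[0.5,0.2,0,0,0]'

```text
clock: 9.17
eef_pos: [0.5178, 0.1398, 0.0761]
tool_rot: [0.339, 0.941, -0.0, -0.0]
ft_force: [0.7, 0.1, -0.5]
grip_width: 0.071
```

Emit:
arm_command --pt "0 0 -2" --pt "0 0 -5" --pt "0 0 -8.5" --pt "0 0 -12.3" --pt "0 0 -12.3" --turn '[0,0,0,0,0]' --hand '[0,0,0,0,0]'

```text
clock: 9.58
eef_pos: [0.522, 0.141, 0.2073]
tool_rot: [0.339, 0.941, 0.004, 0.006]
ft_force: [0.8, 0.8, 0.6]
grip_width: 0.0855
```

```bash
python3 s.py
python3 - <<'E'
from h import *
for n in ("wrist","scene"):
    i=camera_info(n); p,d=camera(n); cv2.imwrite(f"pics/{n}2.png",p[:,:,::-1])
    K=np.array(i["mtx"]);T=np.linalg.inv(np.array(i["world_to_cam"]))
    rr,cc=np.nonzero(d>0)
    P=(T[:3,:3]@(np.linalg.inv(K)@np.c_[cc,rr,np.ones(len(rr))].T*d[rr,cc])).T+T[:3,3]
    for w in((.517,.141),(.59,-.152)):
        s=(np.hypot(*(P[:,:2]-w).T)<.045)&(P[:,2]>.078)&(P[:,2]<.09)
        if s.sum()<20: continue
        Q=P[s][:,:2]; u,v,t=np.linalg.svd(Q-Q.mean(0),full_matrices=False)
        print(n,w,s.sum(),cv2.minAreaRect(Q.astype(np.float32)*1000),"yaw",np.arctan(t[0,1]/t[0,0]))
E
```

```text
9.5833 [0.522  0.141  0.2073] yaw 2.450650476535232 f [0.8 0.8 0.6] m [ 0.04 -0.02  0.04] w 0.08548377578325726 j6 0.9548432693762573
wrist (0.517, 0.141) 1054 ((518.1425170898438, 138.89418029785156), (11.781224250793457, 55.877655029296875), 50.36964416503906) yaw -0.6969121792199819
scene (0.517, 0.141) 215 ((518.2064208984375, 142.12017822265625), (13.618982315063477, 56.00800323486328), 50.35652542114258) yaw -0.7072726833883447
scene (0.59, -0.152) 190 ((591.0510864257812, -151.38433837890625), (13.234560012817383, 55.68808364868164), 59.179969787597656) yaw -0.5324973201327476
```

View pics/wrist2.png

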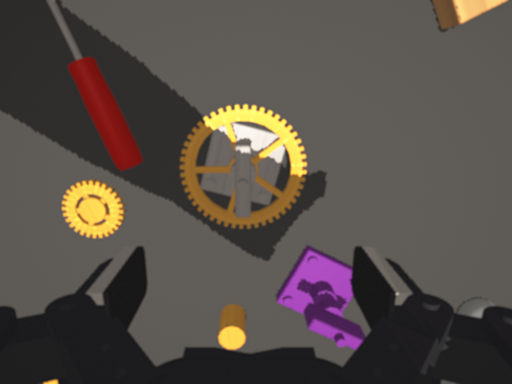

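The wrist view shows the nut at (170,243) on the large wheel, turned with the tool and free of the jaws. The bar went from yaw 0.63 to -0.70 (76°), and the small wheel's nut reads -0.53 against -0.52 to -0.53 before. I'm handing in the job.

```bash
python3 -c "
from workcell import *
print(job_done())"
```

```text
the job is handed in; nothing more can be done
None
```

I loosened the nut over the larger wheel by about 76° and let go of it. The first direction I tried, clockwise seen from above, turned freely, so I never had to reverse. I handed the job in at about 9.7 s.

- **Large wheel's nut:** the bar's yaw went from +0.63 to -0.70 rad (wrist camera; the scene camera gave -0.71). That moves the bar's end about 34 mm, against the 23.5 mm needed.
- **Small wheel's nut:** it reads -0.53 rad, against -0.52 to -0.53 at the start, so it did not move.
- **Gripper:** it is open and clear, with the TCP 0.21 m above the bench and force readings near zero.
- **What went wrong:** my first grip was too low. It stalled at 17.5 mm, probably on the hub, so I opened, rose about 7 mm and gripped the bar properly. No check failed after that.

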